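# Pop out the cricket keeper's feed tray for a check, then click it home

### The job

Press the oblong release pad on the cricket keeper's roof so that the feed tray pops out, and leave the tray standing fully out for at least two seconds so that the overhead camera can record how much feed is left. Then push the tray back in until it clicks and stays home, and move clear. Keep the sliding hatch on the roof shut, so that no cricket gets out.

Things in the scene. Friction and masses are not known exactly. Their poses are not given: they have to be found in the camera images.
- release_top (a point): Centre of the top face of the black oblong release pad (50 x 32 mm) on the roof of the fixed clear keeper box (240 x 140 mm, roof 142 mm above the plank). The face is 156 mm above the plank. Sprung: 9 mm travel straight down to a stop, about 4 N, frees the tray at 4 to 8 mm, rises when let go. Axes: x along the keeper from tray end to hatch end, z up.
- tray_front (a point): Centre of the outer face of the tray's upright grey front panel (110 mm wide, 50 mm high, centre 111 mm above the plank); moves with the tray. x points level into the keeper: push this way. Home, the face is 10 mm proud of the keeper's end and 115 mm from the pad's centre. The space in front and below is clear; behind the panel is an open tray 82 mm long.
- tray (a joint): How far the tray is out, in m: 0 = home and latched (rests at 0 to 0.001), 0.06 = fully out, at its stop. A spring of 1.5 to 3.5 N drives it out unless latched. Pushing home takes up to about 9 N; it clicks when pushed to about -0.001 or deeper (hard stop at -0.004), then settles near 0.
- hatch (a joint): Sliding hatch on the keeper's roof, a clear plate 70 x 104 mm with a round grey knob 26 mm across, 160 mm above the plank, 70 mm from the pad's centre along the keeper's +x. 0 = shut (as it starts), 0.03 = fully open, in m; slides along +x with about 1.5 N.

How it is judged (in metres and radians):
On the way, in this order (a step that is already met when the one before it is completed fails the run):
1. the release pad is pressed down by more than 3 mm (distance of release_top from where it was at the start of the episode above 0.003 m), for 0.02 s.
2. the tray stands out by more than 50 mm for 1.5 s with the pad let go (value of joint tray above 0.05 m and distance of release_top from where it was at the start of the episode below 0.003 m), for 1.5 s.
3. the tray is pushed home (value of joint tray below 0.003 m), for 0.2 s.
At the end, for the whole second after the job is handed in: The tray is latched home (within 3 mm) and stays there by itself, the release pad is up again (within 3 mm) and the hatch is shut (open by less than 10 mm) (value of joint tray between -0.003 and 0.003 m and distance of release_top from where it was at the start of the episode below 0.003 m and value of joint hatch below 0.01 m); the robot touches nothing.
It fails at once if the hatch is slid open by more than 10 mm (value of joint hatch above 0.01 m).
It also fails if it takes over 40 s, if anything falls off the work surface, if the arm or the gripper's body presses on something with over 40 N, if the wrist force passes 120 N, or if a joint passes its speed limit or range.

### The arm

A 6-joint arm with a two-finger parallel gripper is mounted at the origin on the work surface. World frame = base frame: x ahead of the robot, y to its left, z up, the work surface at z = 0. Lengths are in mm, angles in rad, forces in N, time in s.
With the tool pointing down it reaches from about 275 to 750 mm from the base axis. Payload 10.2 kg.
Tool frame: the origin (TCP) lies on the front face of the gripper's body, between the roots of the fingers; the fingertips stand 73 mm ahead of it and the grasp point (between the pads) lies ctrl.grip_depth ahead of it (ctrl.grip_depth is the distance from the TCP to the grasp point, in mm); z points along the fingers, y is the direction in which the jaws open and shut (so a half turn about z gives the same grasp; the last joint's range is limited). The gripper opens to 85 mm and grips with 20 to 120 N. Pads are 22 mm wide; open, the fingers measure 114 mm over their backs; the gripper's body (76 mm by 85 mm) begins 54 mm behind the grasp point. The pads swing forward as they close: fully open they stand 13 mm farther back than shut.
Start: joints at [0.891, 0.313, 1.498, -0, 1.331, -0.223], TCP at [231.579, 471.172, 303.894] pointing down, gripper open.
Joint ranges: [-2.94, 2.94], [-0.97, 2.17], [0.19, 2.56], [-1.23, 4.37], [0.02, 3.11], [-2.88, 2.88]. Speed limits (rad/s): [2.39, 2.39, 3.01, 3.14, 3.14, 3.14].

### API

Orientations are given as a unit quaternion [w, x, y, z].
In Python, from rig import readout, capture, ctrl, nets gives the robot as it stands. The module is installed in compiled form; this text tells all that it offers.
- The arm moves only by the tool apply_moves, never from a script. Its argument "targets" is a list of rows, each a list of 4 numbers: the shift along the tool's x, y, z in cm, then the turn about the tool's z in degrees. A call has 1 to 8 rows; each row shifts and turns the commanded pose from where the row before left it, along the tool's axes as they then stand; what a row does not reach is not made up. A row lasts 1/10 s, in which the tool goes at most 50 mm and 8.59 degrees, less where a joint would pass 70% of its speed; a pose out of reach is approached as far as the arm can. A call with a gripper value outside its range is refused whole. "grip" is the finger opening in cm, from 0 to 8.54, set as the call begins (left out, the last holds). The fingers move at their own pace and stop on an object; "force" is the grip in N (left out, the last holds). Time passes only in rows, so rows that do not move let the fingers close. It gives the time, the measured TCP pose, the force and the opening at its end, in the units of the state.
- readout.sense(): the state, without advancing time (a new reading comes with each control period).
- capture(name): name is "side" or "top"; returns a dict with "img" (480x640x3 uint8, red, green, blue), "fov_y" (degrees; the focal length in pixels is half the picture's height over the tangent of half this angle, whatever the lens; pixels are square), "cx", "cy" (the principal point, pixels), "eye" and "rotation" of the camera in the world. Camera axes: x right, y down, z forward; pixel columns grow to the right and rows downward; lengths in mm; the calibration is good to about 2 mm. A picture is of the moment at which its call begins. There is no depth.
- ctrl.finish_job(): hands the job in, once; it reports no verdict.
Trained networks look in the newest picture that a camera, given by its name, has taken for a name from the list of things; names that differ only in an ending like _2 or _b are one class to them, and where a whole thing is asked for, a point or a joint stands for the part that bears it (a point fixed in the world has none). Each returns a list of dicts, best first, with "score" (0 to 1); they miss things now and then, are a little off and sometimes report something else, mostly with a low value. They report only what shows in the picture. A call takes as long as a camera call.
- nets.boxes_of(camera, target): "location" ([column, row] as shares, 0 to 1, of the picture: columns of its width, rows of its height, amid what is visible of it).
The state is a dict: "time_s": time; "joints": joint angles; "dq": joint speeds; "tau": joint torques, N m; "eef_pos": TCP position; "ee_rot": TCP orientation; "force": force on the tool from outside, world axes, zero at the start; "wrist_torque": the same for the moment, N m; "grip_width": opening from 0.0 (shut) to 1.0 (fully open).
Only numpy, scipy, OpenCV 4.12 (cv2) and the standard library are available. Lean on these libraries where they do the work, as an engineer would, in place of code of your own. Each camera call takes 0.05 s, during which the arm holds its last target.

## Working session

There is one attempt and no reset: what is moved stays moved. The work goes in short steps, Python scripts to look and compute and a tool call to move; the robot and the scene stay as the last step left them, time stands still between calls to the robot, and variables do not carry over. Pictures are saved under pics/ and viewed, and the job is handed in when it is done.

Besides the shell and the picture viewer there is one more tool, called in YAML: its name, and indented under it one key for each argument. apply_moves: Moves the arm, as the interface text tells. Its arguments: {"type":"object","properties":{"targets":{"type":"array"},"grip":{"type":"number"},"force":{"type":"number"}},"required":["targets"]}

```bash
mkdir -p pics
python3 - <<'E'
from rig import readout,capture,ctrl,nets
import cv2,pickle
d={}
for n in("side","top"):
    c=capture(n);d[n]=c;cv2.imwrite(f"pics/{n}0.png",c["img"][:,:,::-1])
    print(n,{k:v for k,v in c.items() if k!="img"})
    for t in("release_top","tray_front","tray","hatch"):print(t,nets.boxes_of(n,t)[:3])
pickle.dump(d,open("d0.pkl","wb"))
s=readout.sense();print(s,ctrl.grip_depth)
E
```

```text
side {'fov_y': 49.347495996598205, 'cx': 332.7966918965015, 'cy': 235.72954347117724, 'eye': array([408.8943288 , 627.38352175, 522.0947791 ]), 'rotation': array([ 0.06472185, -0.11797724,  0.88647238, -0.4427857 ])}
release_top [{'location': [0.6114, 0.3948], 'score': 0.73}]
tray_front []
tray [{'location': [0.5045, 0.4917], 'score': 0.61}]
hatch [{'location': [0.6789, 0.3696], 'score': 0.7}]
top {'fov_y': 45.736123516709995, 'cx': 316.00994603592375, 'cy': 242.59269969526883, 'eye': array([494.88863791, 135.89664632, 781.89881467]), 'rotation': array([ 0.04472912, -0.6995682 ,  0.71186009, -0.04311429])}
release_top [{'location': [0.6447, 0.6431], 'score': 0.6}]
tray_front [{'location': [0.5436, 0.4935], 'score': 0.83}]
tray [{'location': [0.54, 0.4892], 'score': 0.61}]
hatch [{'location': [0.7084, 0.7456], 'score': 0.82}]
{'time_s': 0.5, 'joints': array([ 8.90569094e-01,  3.12921754e-01,  1.49772737e+00, -1.68155963e-05,
        1.33101614e+00, -2.23402088e-01]), 'dq': array([ 7.42068885e-04,  1.31503111e-03, -1.79451559e-04, -1.50450511e-05,
        1.13108103e-03, -1.31497066e-03]), 'tau': array([-1.05255815e-03, -4.11930263e+01, -2.59764737e+01, -1.95061825e-04,
        8.14728082e-04, -1.41195216e-06]), 'eef_pos': array([231.59050398, 471.15525562, 303.87272536]), 'ee_rot': array([-8.50273872e-06,  2.26429667e-01,  9.74027517e-01, -3.62271310e-05]), 'force': array([-0.15788918,  0.22344831,  0.52290943]), 'wrist_torque': array([-0.03569083, -0.00814064,  0.00897676]), 'grip_width': 0.9975623992772187} 53.900000000000006
```

View pics/side0.png

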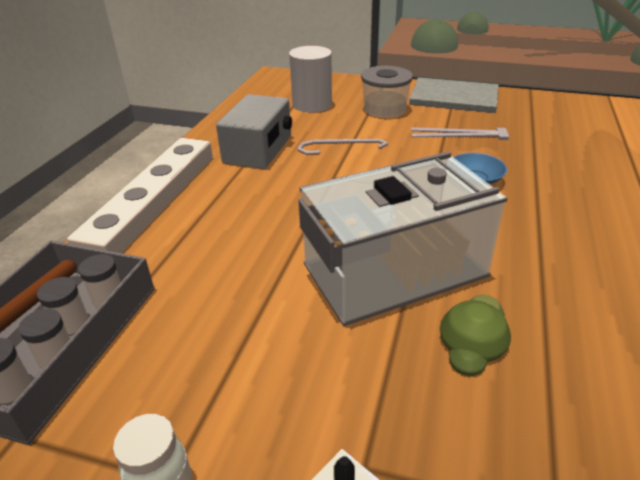

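View pics/top0.png

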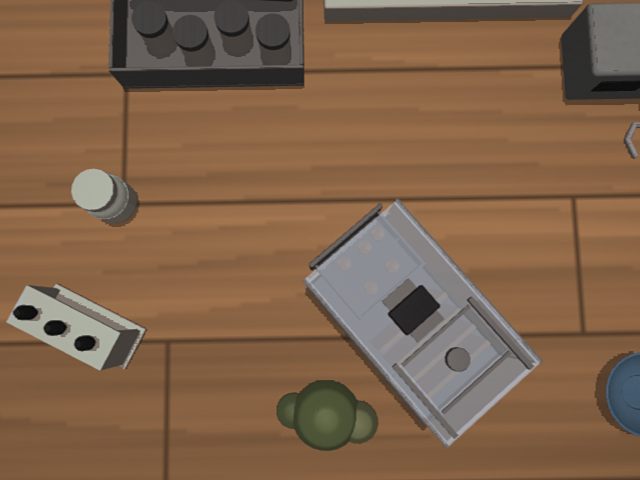

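The side view shows the keeper with its pad at about (393,188), knob (437,175) and grey tray front (318,235). In the top view the pad is at about (414,310), knob (458,358), panel from (310,266) to (382,208), and roof corners near (395,203), (538,362), (449,441), (307,281).

```bash
cat > h.py <<'E'
import numpy as np,cv2,pickle
from scipy.spatial.transform import Rotation as R
def cam(c):
    q=np.asarray(c["rotation"]);return R.from_quat(np.r_[q[1:],q[0]]).as_matrix(),np.asarray(c["eye"]),240/np.tan(np.radians(c["fov_y"]/2))
def back(c,uv,z):
    M,e,f=cam(c);d=M@np.array([(uv[0]-c["cx"])/f,(uv[1]-c["cy"])/f,1]);return e+d*(z-e[2])/d[2]
def proj(c,p):
    M,e,f=cam(c);q=M.T@(np.asarray(p)-e);return np.array([c["cx"]+f*q[0]/q[2],c["cy"]+f*q[1]/q[2]])
E
python3 - <<'E'
from h import *
d=pickle.load(open("d0.pkl","rb"));t=d["top"];s=d["side"]
for n,c,uv in(("t",t,(414,310)),("s",s,(393,188))):
    print(n,"pad",back(c,uv,156))
print("knob",back(t,(458,358),160),back(s,(437,174),160))
for uv in((395,203),(538,362),(449,441),(307,281)):print(back(t,uv,142))
for uv in((310,266),(382,208)):print('panel',back(t,uv,136))
# dark blob
for n,c,(x0,x1,y0,y1) in(("top",t,(380,450,280,340)),("side",s,(370,415,172,208))):
    g=c["img"][y0:y1,x0:x1].max(2);m=(g<50).astype(np.uint8);r,l,st,ce=cv2.connectedComponentsWithStats(m)
    for i in range(1,r):
        if st[i,4]>50:
            uv=ce[i]+[x0,y0];print(n,uv,st[i,4],back(c,uv,156))
            print(cv2.minAreaRect(np.argwhere(l==i)[:,::-1].astype(np.float32)))
E
```

```text
t pad [497.0730317   30.97183002 156.        ]
s pad [493.57726903  35.1419765  156.        ]
knob [445.11128387 -13.57658813 160.        ] [440.9849461   -9.29792506 160.        ]
[618.85111387  45.64049465 142.        ]
[ 437.84295023 -105.84100561  142.        ]
[355.37186228  -3.88716756 142.        ]
[531.541741   147.54293419 142.        ]
panel [548.88413378 143.97813221 136.        ]
panel [614.42697364  59.96473295 136.        ]
top [413.47145062 309.6257716 ] 1296 [497.4885011   31.53283309 156.        ]
((33.588497161865234, 29.67256736755371), (29.444564819335938, 44.590171813964844), 48.8140754699707)
side [392.345      190.11666667] 600 [493.47109248  40.59676389 156.        ]
((22.000001907348633, 18.0), (35.35533905029297, 21.21320343017578), 45.0)
```

apply_moves:
  targets:
    - [0,0,0,-8.34]
    - [0,0,0,-8.34]
    - [0,0,0,-8.34]
    - [0,0,0,-8.34]
    - [0,0,0,-8.34]
    - [0,0,0,-8.34]
    - [0,0,0,-8.34]
    - [0,0,0,-8.34]
  grip: 0
  force: 40

```text
time_s: 1.3
eef_pos: [231.6, 471.2, 303.9]
ee_rot: [-0.0, -0.349, 0.937, -0.0]
force: [-0.8, -0.3, -0.2]
grip_width: 0.002
```

```bash
cat >> h.py <<'E'
def to(goal):
    from rig import readout
    s=readout.sense();q=s["ee_rot"];M=R.from_quat(np.r_[q[1:],q[0]]).as_matrix()
    x=M[:,0];print("t",s["time_s"],"pos",s["eef_pos"].round(1),"yaw",np.degrees(np.arctan2(x[1],x[0])).round(2),"z",M[:,2].round(3),"F",s["force"].round(1),"g",s["grip_width"])
    print("shift cm",(M.T@(np.asarray(goal)-s["eef_pos"])/10).round(2))
E
python3 -c "
from h import *
to((496,33,260))"
```

```text
t 1.3 pos [231.6 471.2 303.9] yaw -139.11 z [-0. -0. -1.] F [-0.8 -0.3 -0.2] g 0.0020736247831416063
shift cm [  8.69 -50.43   4.39]
```

apply_moves:
  targets:
    - [0.54,-3.15,0.1,0]
    - [0.54,-3.15,0.1,0]
    - [0.54,-3.15,0.1,0]
    - [0.54,-3.15,0.1,0]
    - [0.54,-3.15,0.1,0]
    - [0.54,-3.15,0.1,0]
    - [0.54,-3.15,0.1,0]
    - [0.54,-3.15,0.1,0]

```text
time_s: 2.1
eef_pos: [363.1, 250.4, 296.0]
ee_rot: [0.0, -0.347, 0.938, 0.0]
force: [0.4, 0.0, 1.3]
grip_width: 0.002
```

apply_moves:
  targets:
    - [0.54,-3.15,0.1,0]
    - [0.54,-3.15,0.1,0]
    - [0.54,-3.15,0.1,0]
    - [0.54,-3.15,0.1,0]
    - [0.54,-3.15,0.1,0]
    - [0.54,-3.15,0.1,0]
    - [0.54,-3.15,0.1,0]
    - [0.54,-3.15,0.1,0]

```text
time_s: 2.9
eef_pos: [494.1, 30.8, 287.9]
ee_rot: [0.0, -0.346, 0.938, -0.0]
force: [0.1, 0.3, 0.6]
grip_width: 0.0
```

Run:
```python
from h import *
to((496,33,250))
from rig import capture
c=capture("side");cv2.imwrite("pics/side1.png",c["img"][:,:,::-1])
```

```text
t 2.9 pos [494.1  30.8 287.9] yaw -139.46 z [ 0. -0. -1.] F [0.1 0.3 0.6] g 0.0004159601046898848
shift cm [-0.29  0.05  3.79]
```

View pics/side1.png

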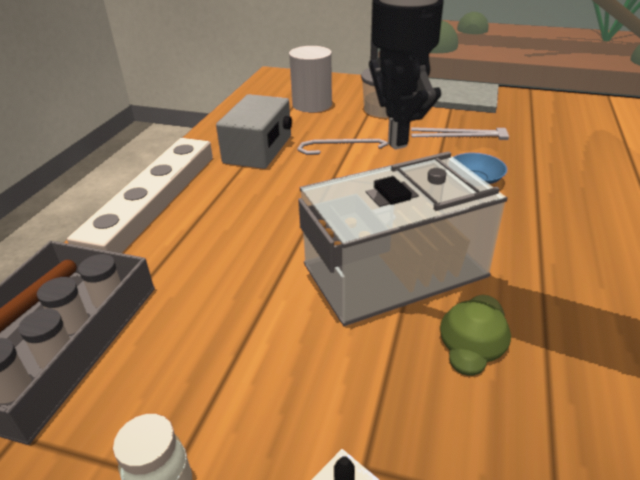

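The shut fingertips are at about (399,146), above the pad at (393,188). I'll descend to just above it and check.

apply_moves:
  targets:
    - [-0.3,0.1,1.5,0]
    - [0,0,1.5,0]
    - [0,0,1.5,0]
    - [0,0,0.5,0]
    - [0,0,0,0]

```text
time_s: 3.45
eef_pos: [495.0, 34.9, 237.6]
ee_rot: [-0.0, -0.347, 0.938, 0.0]
force: [-0.2, -0.1, -0.9]
grip_width: 0.001
```

Run:
```python
from h import *
to((496,33,229))
from rig import capture
o=[]
c=capture("side");o.append(cv2.resize(c["img"][120:270,290:490],None,fx=2,fy=2))
c=capture("top");o.append(cv2.resize(c["img"][235:385,320:520],None,fx=2,fy=2))
cv2.imwrite("pics/a2.png",np.hstack(o)[:,:,::-1])
```

```text
t 3.45 pos [495.   34.9 237.6] yaw -139.45 z [-0.001  0.    -1.   ] F [-0.2 -0.1 -0.9] g 0.0006419137904235416
shift cm [ 0.05 -0.2   0.86]
```

View pics/a2.png

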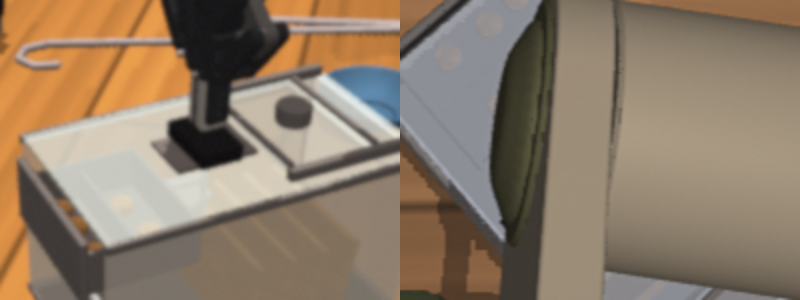

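The fingertips sit over the pad, just above it. I'll press in small steps.

apply_moves:
  targets:
    - [0,0,0.7,0]
    - [0,0,0.4,0]
    - [0,0,0.3,0]
    - [0,0,0.1,0]
    - [0,0,0,0]

```text
time_s: 4.05
eef_pos: [495.1, 34.8, 222.7]
ee_rot: [-0.0, -0.347, 0.938, 0.0]
force: [0.7, 0.4, -0.4]
grip_width: 0.004
```

Run:
```python
from h import *
to((496,33,221.5))
from rig import capture
c=capture("side");cv2.imwrite("pics/a3.png",cv2.resize(c["img"][120:320,240:510],None,fx=2,fy=2)[:,:,::-1])
```

```text
t 4.05 pos [495.1  34.8 222.7] yaw -139.45 z [-0.001  0.    -1.   ] F [ 0.7  0.4 -0.4] g 0.003734304710999074
shift cm [ 0.05 -0.19  0.12]
```

View pics/a3.png

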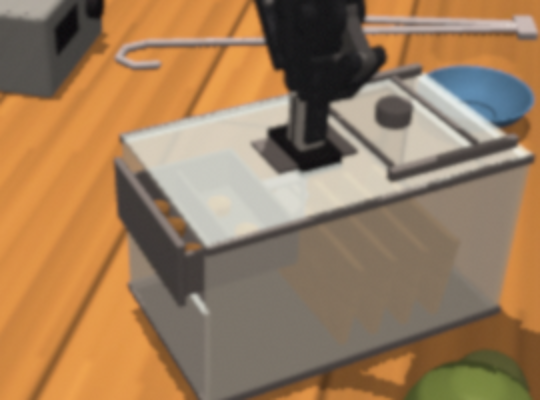

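The fingers touch the pad and it may be slightly down, but the tray hasn't come out yet. Pressing further.

apply_moves:
  targets:
    - [0,0,0.15,0]
    - [0,0,0.15,0]
    - [0,0,0,0]
    - [0,0,0,0]

```text
time_s: 4.5
eef_pos: [495.1, 34.7, 220.0]
ee_rot: [-0.0, -0.347, 0.938, -0.0]
force: [-1.7, -1.9, 4.6]
grip_width: -0.001
```

Run:
```python
from h import *
to((496,33,221.5))
from rig import capture
c=capture("side");cv2.imwrite("pics/a4.png",cv2.resize(c["img"][120:320,240:510],None,fx=2,fy=2)[:,:,::-1])
```

```text
t 4.5 pos [495.1  34.7 220. ] yaw -139.45 z [-0. -0. -1.] F [-1.7 -1.9  4.6] g -0.0008878930078179105
shift cm [ 0.05 -0.18 -0.15]
```

View pics/a4.png

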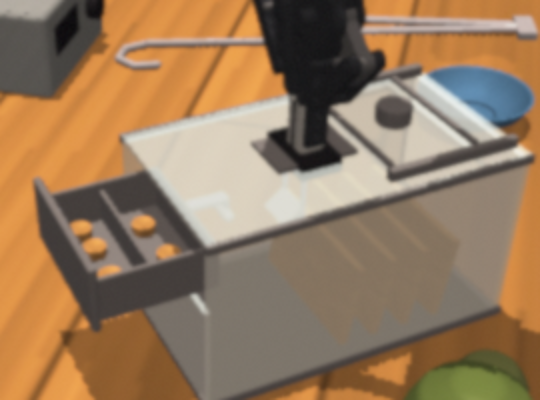

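Tray is out. Lifting straight up so the pad is free, then checking the overhead view.

apply_moves:
  targets:
    - [0,0,-1.5,0]
    - [0,0,-3,0]
    - [0,0,-3,0]
    - [0,0,0,0]

```text
time_s: 4.95
eef_pos: [496.2, 34.7, 298.3]
ee_rot: [0.003, -0.347, 0.938, -0.002]
force: [-0.2, 0.1, -0.3]
grip_width: -0.001
```

Run:
```python
from h import *
to((496,33,221.5))
from rig import capture
c=capture("top");cv2.imwrite("pics/top5.png",c["img"][:,:,::-1])
c=capture("side");cv2.imwrite("pics/side5.png",c["img"][:,:,::-1])
```

```text
t 4.95 pos [496.2  34.7 298.3] yaw -139.45 z [ 0.007 -0.001 -1.   ] F [-0.2  0.1 -0.3] g -0.0007782512684815252
shift cm [ 0.16 -0.08  7.68]
```

View pics/top5.png

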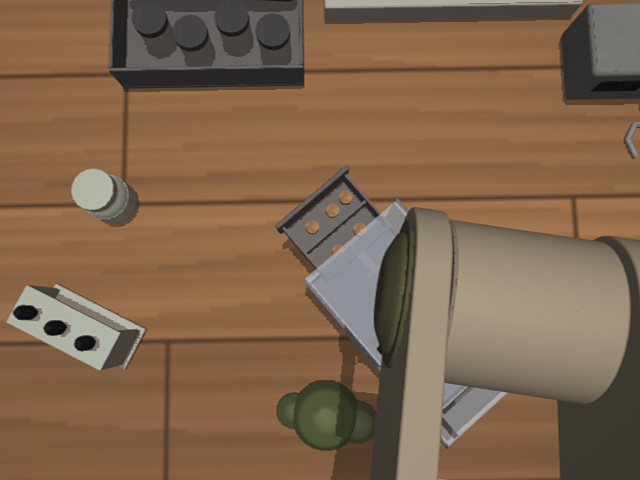

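View pics/side5.png

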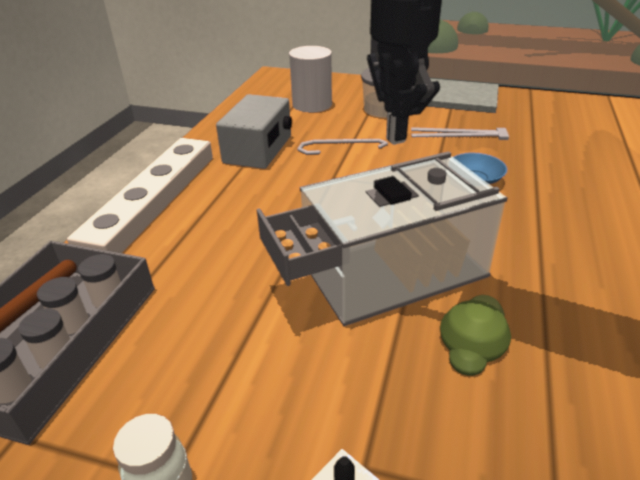

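The overhead view shows the tray fully out and unobstructed, with the panel's top edge from (280,227) to (349,172). The side view shows the pad up again and the hatch shut. I'll hold here for over 2 s.

apply_moves:
  targets:
    - [0,0,0,0]
    - [0,0,0,0]
    - [0,0,0,0]
    - [0,0,0,0]
    - [0,0,0,0]
    - [0,0,0,0]
    - [0,0,0,0]
    - [0,0,0,0]

```text
time_s: 5.85
eef_pos: [495.2, 34.7, 294.9]
ee_rot: [-0.0, -0.347, 0.938, -0.0]
force: [0.0, 0.5, -0.0]
grip_width: -0.002
```

apply_moves:
  targets:
    - [0,0,0,0]
    - [0,0,0,0]
    - [0,0,0,0]
    - [0,0,0,0]
    - [0,0,0,0]
    - [0,0,0,0]
    - [0,0,0,0]
    - [0,0,0,0]

```text
time_s: 6.65
eef_pos: [495.2, 34.7, 294.9]
ee_rot: [0.0, -0.347, 0.938, -0.0]
force: [0.1, -0.5, 0.7]
grip_width: -0.0
```

apply_moves:
  targets:
    - [0,0,0,0]
    - [0,0,0,0]
    - [0,0,0,0]
    - [0,0,0,0]
    - [0,0,0,0]
    - [0,0,0,0]
    - [0,0,0,0]
    - [0,0,0,0]

```text
time_s: 7.45
eef_pos: [495.2, 34.7, 294.9]
ee_rot: [-0.0, -0.347, 0.938, 0.0]
force: [-1.3, -0.7, 0.4]
grip_width: -0.002
```

Run:
```python
from h import *
from rig import capture
c=capture("top")
m=back(c,(314.5,199.5),136);print(m, back(c,(280,227),136),back(c,(349,172),136))
u=np.array([.7603,.650,0])
p=np.array([496,32.7,0])+175*u;print("pred",p)
g=p+u*(11+40);g[2]=298;to(g)
g2=p*1;g2[2]=300;to(g2)
```

```text
[625.78073441 137.55788234 136.        ] [594.37272251 177.70252704 136.        ] [657.56079338  96.93769983 136.        ]
pred [629.0525 146.45     0.    ]
t 7.5 pos [495.2  34.7 294.9] yaw -139.45 z [-0. -0. -1.] F [ 0.5  0.6 -0.4] g 0.0038272360522865474
shift cm [-22.54  -0.22  -0.31]
t 7.5 pos [495.2  34.7 294.9] yaw -139.45 z [-0. -0. -1.] F [ 0.5  0.6 -0.4] g 0.0038272360522865474
shift cm [-17.43  -0.21  -0.51]
```

apply_moves:
  targets:
    - [-2.8,0,0,0]
    - [-2.8,0,0,0]
    - [-2.8,0,0,0]
    - [-2.8,0,0,0]
    - [-2.8,0,0,0]
    - [-2.8,0,0,0]
    - [-2.8,0,0,0]
    - [-2.8,0,0,0]

```text
time_s: 8.3
eef_pos: [666.1, 181.2, 294.7]
ee_rot: [-0.0, -0.347, 0.938, -0.0]
force: [0.5, 0.2, 1.1]
grip_width: 0.002
```

apply_moves:
  targets:
    - [0,0,2,0]
    - [0,0,2,0]
    - [0,0,2,0]
    - [0,0,2,0]
    - [0,0,2,0]
    - [0,0,2,0]
    - [0,0,0.3,0]
    - [0,0,0,0]

```text
time_s: 9.1
eef_pos: [665.4, 180.4, 171.8]
ee_rot: [-0.0, -0.347, 0.938, 0.0]
force: [0.1, -0.6, 0.3]
grip_width: -0.001
```

Run:
```python
from h import *
from rig import capture
to((591.8+1.5,114.7,172))
c=capture("side");cv2.imwrite("pics/side6.png",c["img"][:,:,::-1])
c=capture("top");cv2.imwrite("pics/top6.png",c["img"][:,:,::-1])
```

```text
t 9.1 pos [665.4 180.4 171.8] yaw -139.45 z [-0.001 -0.    -1.   ] F [ 0.1 -0.6  0.3] g -0.0009109459708506346
shift cm [ 9.75 -0.3  -0.01]
```

View pics/side6.png

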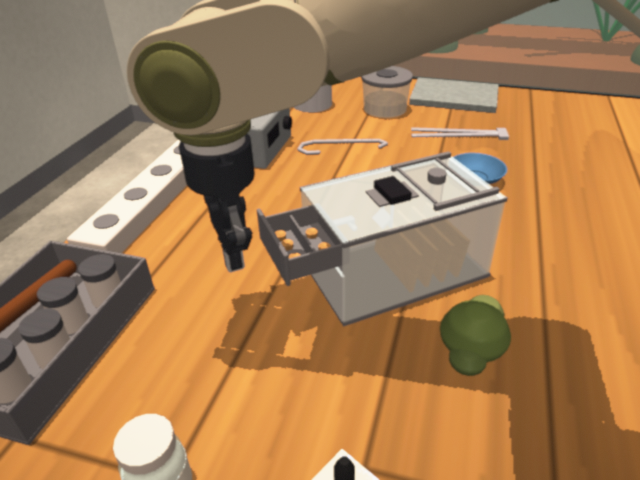

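View pics/top6.png

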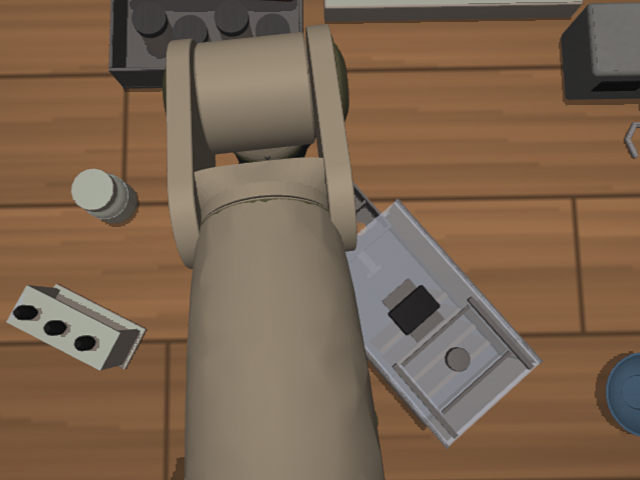

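Fingers hang in front of the panel (tip at 235,268; panel at about (280,245)) and the tray is still out. Now pushing in along tool x, with a slight lateral correction.

apply_moves:
  targets:
    - [1.0,-0.1,0,0]
    - [1.0,-0.1,0,0]
    - [1.0,0,0,0]
    - [1.0,0,0,0]
    - [1.0,0,0,0]
    - [1.0,0,0,0]
    - [1.0,0,0,0]
    - [0,0,0,0]

```text
time_s: 10.0
eef_pos: [613.6, 133.2, 173.3]
ee_rot: [0.001, -0.346, 0.938, -0.0]
force: [1.3, 3.1, 0.4]
grip_width: 0.0
```

Run:
```python
from h import *
from rig import capture
to((593.3,114.7,172))
c=capture("side");cv2.imwrite("pics/side7.png",c["img"][:,:,::-1])
```

```text
t 10.0 pos [613.6 133.2 173.3] yaw -139.48 z [ 0.002  0.001 -1.   ] F [1.3 3.1 0.4] g 0.0002553753068553597
shift cm [ 2.74 -0.09  0.13]
```

View pics/side7.png

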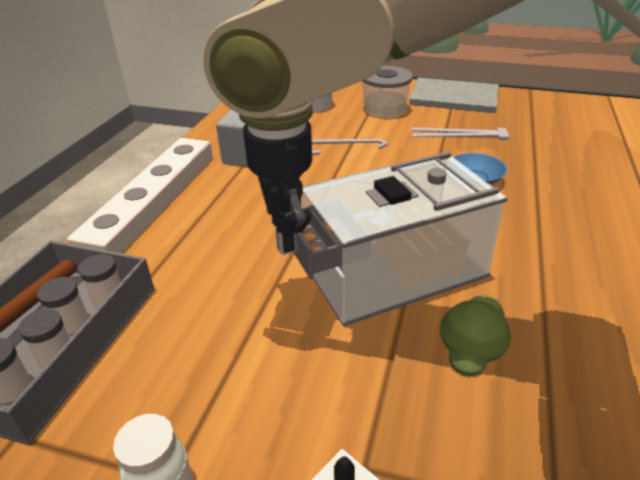

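The tray is sliding in at about 3 N. Continuing slowly.

apply_moves:
  targets:
    - [0.6,0,0,0]
    - [0.6,0,0,0]
    - [0.5,0,0,0]
    - [0.4,0,0,0]
    - [0.2,0,0,0]
    - [0,0,0,0]

```text
time_s: 10.65
eef_pos: [596.0, 118.2, 172.3]
ee_rot: [0.0, -0.346, 0.938, -0.0]
force: [2.7, 2.2, 2.5]
grip_width: 0.001
```

Run:
```python
from h import *
from rig import capture
to((593.3,114.7,172))
c=capture("side");cv2.imwrite("pics/side8.png",cv2.resize(c["img"][130:330,220:490],None,fx=2,fy=2)[:,:,::-1])
```

```text
t 10.65 pos [596.  118.2 172.3] yaw -139.46 z [ 0.001  0.    -1.   ] F [2.7 2.2 2.5] g 0.0013028129499764829
shift cm [ 0.44 -0.09  0.03]
```

View pics/side8.png

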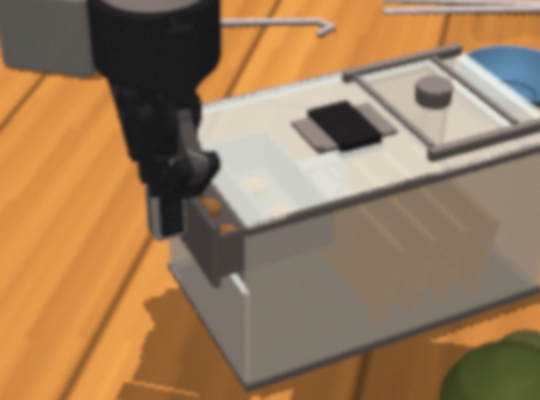

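apply_moves:
  targets:
    - [0.2,0,0,0]
    - [0.2,0,0,0]
    - [0,0,0,0]

```text
time_s: 11.0
eef_pos: [592.8, 115.5, 171.8]
ee_rot: [-0.0, -0.346, 0.938, -0.0]
force: [1.2, 1.2, 1.6]
grip_width: -0.0
```

apply_moves:
  targets:
    - [0.2,0,0,0]
    - [0.1,0,0,0]
    - [0,0,0,0]

```text
time_s: 11.3
eef_pos: [590.6, 113.7, 171.8]
ee_rot: [-0.0, -0.346, 0.938, 0.0]
force: [2.0, 1.7, 0.8]
grip_width: -0.001
```

Run:
```python
from h import *
from rig import capture
to((593.3,114.7,172))
c=capture("side");cv2.imwrite("pics/side9.png",cv2.resize(c["img"][130:330,220:490],None,fx=2,fy=2)[:,:,::-1])
```

```text
t 11.3 pos [590.6 113.7 171.8] yaw -139.46 z [-0. -0. -1.] F [2.  1.7 0.8] g -0.0012546584395193084
shift cm [-0.27 -0.1  -0.02]
```

View pics/side9.png

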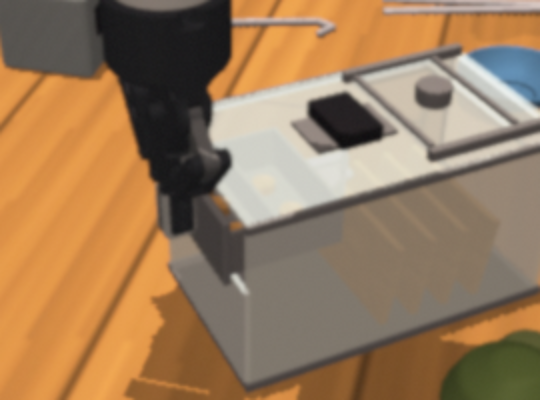

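apply_moves:
  targets:
    - [0.1,0,0,0]
    - [0.1,0,0,0]
    - [0,0,0,0]

```text
time_s: 11.65
eef_pos: [589.1, 112.4, 171.8]
ee_rot: [-0.0, -0.347, 0.938, -0.0]
force: [3.1, 2.0, 0.7]
grip_width: 0.002
```

apply_moves:
  targets:
    - [0.1,0,0,0]
    - [0.1,0,0,0]
    - [0,0,0,0]

```text
time_s: 11.95
eef_pos: [587.9, 111.5, 171.9]
ee_rot: [0.001, -0.346, 0.938, 0.0]
force: [5.8, 4.9, -1.3]
grip_width: -0.001
```

apply_moves:
  targets:
    - [0.1,0,0,0]
    - [0.1,0,0,0]
    - [0,0,0,0]

```text
time_s: 12.25
eef_pos: [587.5, 111.2, 172.1]
ee_rot: [0.003, -0.346, 0.938, 0.0]
force: [14.3, 11.8, -5.5]
grip_width: 0.003
```

Run:
```python
from h import *
from rig import capture
to((588,111.5,172))
c=capture("side");cv2.imwrite("pics/side10.png",cv2.resize(c["img"][130:330,220:490],None,fx=2,fy=2)[:,:,::-1])
```

```text
t 12.25 pos [587.5 111.2 172.1] yaw -139.47 z [ 0.006  0.003 -1.   ] F [14.3 11.8 -5.5] g 0.0026759041792130036
shift cm [-0.06 -0.01  0.01]
```

View pics/side10.png

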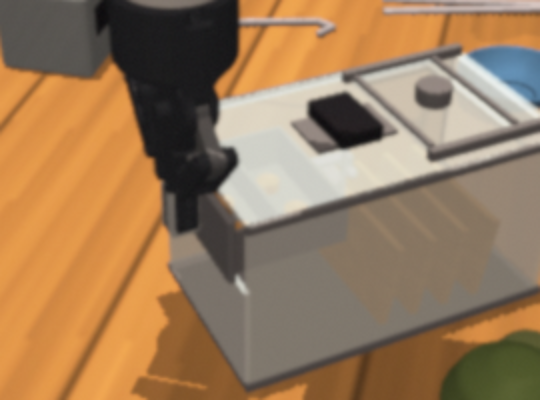

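Force has climbed to 18 N with almost no travel, so it's at the stop. I'll back off a little and see whether the tray stays home.

apply_moves:
  targets:
    - [-0.5,0,0,0]
    - [-0.5,0,0,0]
    - [-0.5,0,0,0]
    - [-1,0,0,0]
    - [-1,0,0,0]
    - [-1,0,0,0]
    - [-1,0,0,0]
    - [0,0,0,0]

```text
time_s: 13.1
eef_pos: [628.1, 146.1, 171.4]
ee_rot: [-0.001, -0.347, 0.938, 0.0]
force: [-0.0, 0.0, -0.3]
grip_width: 0.0
```

Run:
```python
from h import *
from rig import capture
to((588,111.5,172))
d=pickle.load(open("d0.pkl","rb"))
c=capture("side");f=lambda i:cv2.resize(i[130:330,290:490],None,fx=2,fy=2)
cv2.imwrite("pics/side11.png",np.hstack([f(d["side"]["img"]),f(c["img"])])[:,:,::-1])
```

```text
t 13.1 pos [628.1 146.1 171.4] yaw -139.42 z [-0.001 -0.    -1.   ] F [-0.   0.  -0.3] g 0.00046408928900276524
shift cm [ 5.3  -0.02 -0.05]
```

View pics/side11.png

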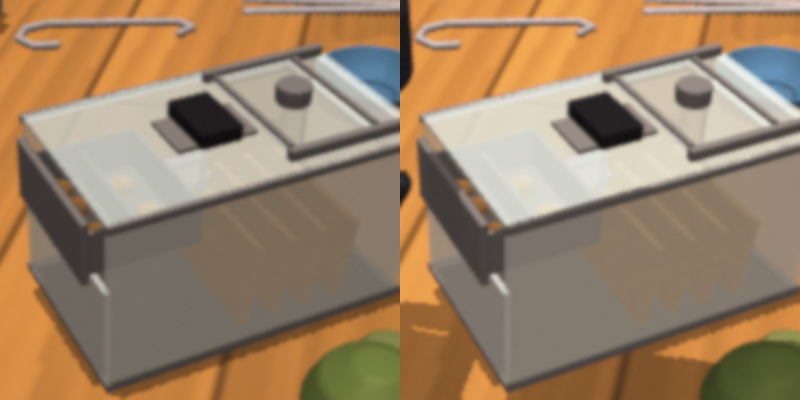

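The tray stays home with the hand about 50 mm away. Panel, pad and hatch match the starting picture (left). I'll move clear, do a final check and hand in.

apply_moves:
  targets:
    - [-1.5,0,0,0]
    - [-1,0,-1,0]
    - [0,0,-3,0]
    - [0,0,-3,0]
    - [0,0,-3,0]
    - [0,0,0,0]
    - [0,0,0,0]
    - [0,0,0,0]

```text
time_s: 13.95
eef_pos: [646.5, 161.7, 270.5]
ee_rot: [-0.001, -0.346, 0.938, 0.0]
force: [0.2, -0.2, 0.3]
grip_width: -0.002
```

Run:
```python
from h import *
from rig import capture,ctrl
d=pickle.load(open("d0.pkl","rb"))
to((588,111.5,172))
c=capture("side");a=c["img"][130:330,290:490].astype(int);b=d["side"]["img"][130:330,290:490].astype(int)
print("diff in panel/pad/hatch",np.abs(a-b)[60:150,5:60].mean(),np.abs(a-b)[40:80,75:130].mean(),np.abs(a-b)[20:80,100:200].mean())
print(ctrl.finish_job())
```

```text
t 13.95 pos [646.5 161.7 270.5] yaw -139.46 z [-0.003 -0.    -1.   ] F [ 0.2 -0.2  0.3] g -0.002441259576537902
shift cm [ 7.68 -0.03  9.87]
diff in panel/pad/hatch 11.977508417508417 12.034545454545455 13.1715
the job is handed in; nothing more can be done
None
```

The job is handed in at about 14 s, with no verdict reported. I pressed the release pad with the shut fingers, reading about 5 N, and the tray popped fully out. I then lifted off and left the tray out with the pad free for about 3 s, in clear view of the overhead camera. Finally I pushed the panel in to its stop, with a peak reading of about 19 N, and backed off and up.

- **Final state:** with the hand about 50 mm away, the side view showed the tray home, the pad up and the hatch shut, all lined up with the starting picture. The wrist force read about zero.
- **Inconclusive check:** a last pixel comparison with the starting picture differed by about 12 grey levels in all three regions (panel, pad and hatch). I put that down to lighting or the arm's shadow rather than movement, but I did not look into it further. I judged the click from the stop force and from the tray staying put, since the joint values can't be read directly.

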